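# Load and clamp the mould that fits the live injection bay

### The job

One bay of the twin mould holder is live: the empty one that the hinged clamp reaches over; the other is filled by a steel blanking block. Swing the clamp up until it stands about upright, then choose the waiting mould whose width fits the live bay and, keeping it flat on the bench, slide it in between the rails fully home against the back stop, and swing the clamp all the way down again so that its toe locks the mould in. Leave the other mould, the blanking block and everything else on the bench where they are.

Things in the scene. Friction and masses are not known exactly. Their poses are not given: they have to be found in the camera images.
- wide_rails: Fixed pair of aluminium rails, 134 mm clear between them, 86 mm long, 12 mm thick, 28 mm high, on the bare bench; flared lead-ins reach 17 mm farther forward, about 10 mm wider a side. Origin: on the bench at the bay's centre, where the underside centre of a mould lies when home. x points into the bay (a mould enters along +x), y across, z up. Left or right varies; bays are 160 mm apart.
- narrow_rails: the same, but with 102 mm clear between the rails
- clamp_head: grey bracket behind the back stop of the live bay. Origin and axes: those of the live bay, so it coincides with wide_rails or narrow_rails. In its frame the face of the back stop (fixed aluminium bar across both bays, 34 mm high) is at x = +43 mm; the bracket spans x 65 to 93 mm, y within 25 mm, up to 82 mm high.
- clamp (a joint): clamp arm angle, rad: 0 = down and level, grows as its front end swings up and back, stop at 1.5 (about upright). Starts at or near down. Stiff hinge: stays where left; 2 to 4 N at the bar moves it. Down, its toe (24 mm wide, hanging to 26 mm above the bench, rear face at x = -49 mm of the live bay) blocks the mouth.
- clamp_hinge (a point): point on the clamp's hinge axis, 75 mm behind the live bay's origin (+x) and 62 mm above the bench; the axis runs along the bay's y; point axes as the bay's
- clamp_bar (a point): centre of the clamp's round steel T-bar, 12 mm thick, 122 mm long along the bay's y, at the free end of the arm, 165 mm from the hinge axis; at angle 0 it is level with the axis, 90 mm in front of the bay's origin and 62 mm up. The arm (20 mm wide) meets its middle; 35 mm to either side the bar can be pinched from above.
- mould_large: the large mould: loose amber rubber block in an aluminium frame, 86 mm deep (x) by 124 mm wide (y) by 36 mm high, about 0.5 kg, with a brass sprue ring in its +x face. Origin: centre of its underside. It waits on the bench with +x roughly along the bays' +x, to the left or right in front of the holder.
- mould_small: the small mould: the same but 92 mm wide (y), about 0.38 kg; waits on the other side
- blank: loose steel blanking block, 84 x 84 x 30 mm, in the bay that is not live. Origin: centre of its underside. To be left alone.
- pad_a: cream rubber block 70 x 48 x 26 mm, origin: centre of its underside; bystander to be left alone
- pad_b: amber rubber block 65 x 45 x 24 mm, origin: centre of its underside; bystander to be left alone
- pad_c: cream rubber block 72 x 50 x 24 mm, origin: centre of its underside; bystander to be left alone
- jar: amber glass jar 64 mm across, 75 mm high, origin: centre of its underside; bystander to be left alone
- spray: aluminium spray can 56 mm across, 150 mm high, origin: centre of its underside; bystander to be left alone
- brush: brush lying flat about 200 mm long, origin near its middle; bystander to be left alone
- driver: screwdriver lying flat about 200 mm long, origin near its middle; bystander to be left alone
There are look-alikes about, which are no part of the job. Leave any green or purple look-alike of the mould_large alone.

How it is judged (in metres and radians):
On the way, in this order (a step that is already met when the one before it is completed fails the run):
1. the clamp is swung up (past 1.1 rad) (value of joint clamp above 1.1 rad), for 0.2 s.
2. the mould that fits is home in the live bay, the clamp still up (value of joint clamp above 0.7 rad and ((horizontal distance between clamp_head and wide_rails below 0.03 m and x of mould_large in the frame of clamp_head between -0.008 and 0.006 m and y of mould_large in the frame of clamp_head between -0.009 and 0.009 m and angle between the x axis of mould_large and the x axis of clamp_head, either way round below 0.15 rad and height (world z) of mould_large below 0.006 m and angle between mould_large's own z axis and vertical below 0.06 rad) or (horizontal distance between clamp_head and narrow_rails below 0.03 m and x of mould_small in the frame of clamp_head between -0.008 and 0.006 m and y of mould_small in the frame of clamp_head between -0.009 and 0.009 m and angle between the x axis of mould_small and the x axis of clamp_head, either way round below 0.15 rad and height (world z) of mould_small below 0.006 m and angle between mould_small's own z axis and vertical below 0.06 rad))), for 0.2 s.
At the end, for the whole second after the job is handed in: Clamp down (within 0.08 rad); the mould that fits the live bay flat and still between its rails, within 8 mm of home, 9 mm of the middle, 0.15 rad of straight; the other mould within 30 mm and the blanking block within 15 mm of where they were (value of joint clamp below 0.08 rad and ((horizontal distance between clamp_head and wide_rails below 0.03 m and x of mould_large in the frame of clamp_head between -0.008 and 0.006 m and y of mould_large in the frame of clamp_head between -0.009 and 0.009 m and angle between the x axis of mould_large and the x axis of clamp_head, either way round below 0.15 rad and height (world z) of mould_large below 0.006 m and angle between mould_large's own z axis and vertical below 0.06 rad and linear speed of mould_large below 0.01 m/s and distance of mould_small from where it was at the start of the episode below 0.03 m) or (horizontal distance between clamp_head and narrow_rails below 0.03 m and x of mould_small in the frame of clamp_head between -0.008 and 0.006 m and y of mould_small in the frame of clamp_head between -0.009 and 0.009 m and angle between the x axis of mould_small and the x axis of clamp_head, either way round below 0.15 rad and height (world z) of mould_small below 0.006 m and angle between mould_small's own z axis and vertical below 0.06 rad and linear speed of mould_small below 0.01 m/s and distance of mould_large from where it was at the start of the episode below 0.03 m)) and distance of blank from where it was at the start of the episode below 0.015 m); the robot touches nothing.
It fails at once if the mould that does not fit is shifted more than 30 mm ((horizontal distance between clamp_head and wide_rails below 0.03 m and distance of mould_small from where it was at the start of the episode above 0.03 m) or (horizontal distance between clamp_head and narrow_rails below 0.03 m and distance of mould_large from where it was at the start of the episode above 0.03 m)).
It fails at once if the blanking block is shifted more than 15 mm (distance of blank from where it was at the start of the episode above 0.015 m).
It fails at once if a mould is lifted or tipped off the bench (height (world z) of any of mould_large, mould_small above 0.015 m or angle between any of mould_large, mould_small's own z axis and vertical above 0.25 rad).
It fails at once if a bystander is shifted more than 30 mm (distance of any of pad_a, pad_b, pad_c, jar, spray, brush, driver from where it was at the start of the episode above 0.03 m).
It also fails if it takes over 72 s, if anything falls off the work surface, if the arm or the gripper's body presses on something with over 40 N, if the wrist force passes 120 N, or if a joint passes its speed limit or range.

### The arm

A 6-joint arm with a two-finger parallel gripper is mounted at the origin on the work surface. World frame = base frame: x ahead of the robot, y to its left, z up, the work surface at z = 0. Lengths are in mm, angles in rad, forces in N, time in s.
With the tool pointing down it reaches from about 250 to 800 mm from the base axis. Payload 3.9 kg.
Tool frame: the origin (TCP) lies on the front face of the gripper's body, between the roots of the fingers; the fingertips stand 73 mm ahead of it and the grasp point (between the pads) lies 54 mm ahead of it (grasp_offset is the distance from the TCP to the grasp point, in mm); z points along the fingers, y is the line along which they close (so a half turn about z gives the same grasp; the last joint's range is limited). The gripper opens to 85 mm and grips with 20 to 120 N. Pads are 22 mm wide; open, the fingers measure 114 mm over their backs; the gripper's body (76 mm by 85 mm) begins 54 mm behind the grasp point. The pads swing forward as they close: fully open they stand 13 mm farther back than shut.
Start: joints at [1.292, 0.26, -0.138, 1.173, 0, 1.571], TCP at [144.477, 504.72, 303.904] pointing down, gripper open.
Joint ranges: [-2.78, 2.78], [-0.83, 1.72], [-1.28, 1.37], [-1.9, 2.12], [-1.57, 1.48], [-3.14, 3.14]. Speed limits (rad/s): [2.57, 2.57, 3.14, 3.14, 3.14, 3.14].

### API

Orientations are given as a rotation vector (axis times angle).
In Python, from plant import reach, move_l, goto_joints, gripper_to, pause, solve_ik, state, camera, Unreachable, sign_off, grasp_offset gives the robot as it stands. Calls block until the motion is done:
- reach(position, orientation): joint-space move of the TCP to a pose.
- move_l(position, ori=None, max_speed=150): straight line of the TCP; ori=None keeps the orientation; max_speed is the mean speed in mm/s.
- goto_joints(angles): joint-space move.
- gripper_to(opening): finger opening in mm; the grip force is fixed at half the most; returns when the fingers have stopped.
- pause(seconds).
- solve_ik(position, orientation): joint angles nearest the present ones, or None.
- state(): the state.
- camera(name): name is "side" or "top"; returns a dict with "pixels" (384x512x3 uint8, blue, green, red), "K" (3x3 intrinsics, pixels), "extrinsics" (4x4, takes a point from world to camera coordinates). Camera axes: x right, y up, looking along -z (the intrinsics and any distortion apply to the point x, -y, -z); pixel columns grow to the right and rows downward; lengths in mm; the calibration is good to about 2 mm. A picture is of the moment at which its call begins. There is no depth.
A pose or a line that the arm cannot do raises Unreachable and nothing moves.
- sign_off(): hands the job in; it is judged then, once.
The state is a dict: "t": time; "qpos": joint angles; "joint_velocities": joint speeds; "joint_torque": joint torques, N m; "eef_pos": TCP position; "orientation": TCP orientation; "contact_force": force on the tool from outside, world axes, zero at the start; "torque": the same for the moment, N m; "opening": finger opening in mm; "gripper_force": force on a finger pad.
Only numpy, scipy, OpenCV 4.12 (cv2) and the standard library are available. Lean on these libraries where they do the work, as an engineer would, in place of code of your own. Each camera call takes 0.05 s, during which the arm holds its last target. There are 200 camera calls.

## Working session

There is one attempt and no reset: what is moved stays moved. The work goes in short steps, each a Python script; the robot and the scene stay as the last script left them, time stands still between calls to the robot, and variables do not carry over. Pictures are saved under pics/ and viewed, at most 10 in all, crops included, and the job is handed in when it is done.

```bash
mkdir -p pics; ls; python3 - <<'E'
from plant import *
import cv2,numpy as np
for n in("top","side"):
    c=camera(n); cv2.imwrite(f"pics/{n}0.png",cv2.resize(c["pixels"],None,fx=1.5625,fy=1.5625,interpolation=cv2.INTER_CUBIC)); np.savez(f"{n}0.npz",**{k:v for k,v in c.items()})
    print(c.keys(),c["K"],c["extrinsics"])
print(state())
E
```

```text
pics
dict_keys(['pixels', 'K', 'extrinsics']) [[377.95415363   0.         250.59301418]
 [  0.         377.95415363 192.79746763]
 [  0.           0.           1.        ]] [[ 2.66356278e-02 -9.99533195e-01  1.49644763e-02 -4.64051765e+01]
 [ 9.88977721e-01  2.85295463e-02  1.45289820e-01 -5.44379090e+02]
 [-1.45648927e-01  1.09296481e-02  9.89275964e-01 -1.29236194e+03]
 [ 0.00000000e+00  0.00000000e+00  0.00000000e+00  1.00000000e+00]]
dict_keys(['pixels', 'K', 'extrinsics']) [[415.65715596   0.         251.50221659]
 [  0.         415.65715596 190.67535891]
 [  0.           0.           1.        ]] [[ 7.16876829e-01 -6.97009690e-01  1.62819916e-02 -4.11530595e+02]
 [ 4.07436347e-01  4.37771786e-01  8.01468331e-01 -2.91022947e+02]
 [-5.65758990e-01 -5.67920201e-01  5.97815532e-01 -9.31612191e+02]
 [ 0.00000000e+00  0.00000000e+00  0.00000000e+00  1.00000000e+00]]
{'t': 0.1, 'qpos': array([ 1.29201424e+00,  2.60617686e-01, -1.39253530e-01,  1.17271514e+00,
        1.03800841e-05,  1.57080916e+00]), 'joint_velocities': array([-0.00180727, -0.00104404,  0.00204485,  0.00036046,  0.00045949,
        0.00016205]), 'joint_torque': array([-1.46777097e-04, -4.06507623e+01,  2.54527152e+01,  1.00426978e-02,
       -1.01533143e-05,  6.06717194e-06]), 'eef_pos': array([144.33316153, 504.25436176, 303.14327489]), 'orientation': array([-4.36476994e-01, -3.11086119e+00,  2.78201342e-03]), 'contact_force': array([-0.49917308,  0.13902817,  0.17090589]), 'torque': array([-0.0144287 , -0.00165511, -0.01482838]), 'gripper_force': 0.0, 'opening': 85.48629154704095}
```

View pics/top0.png

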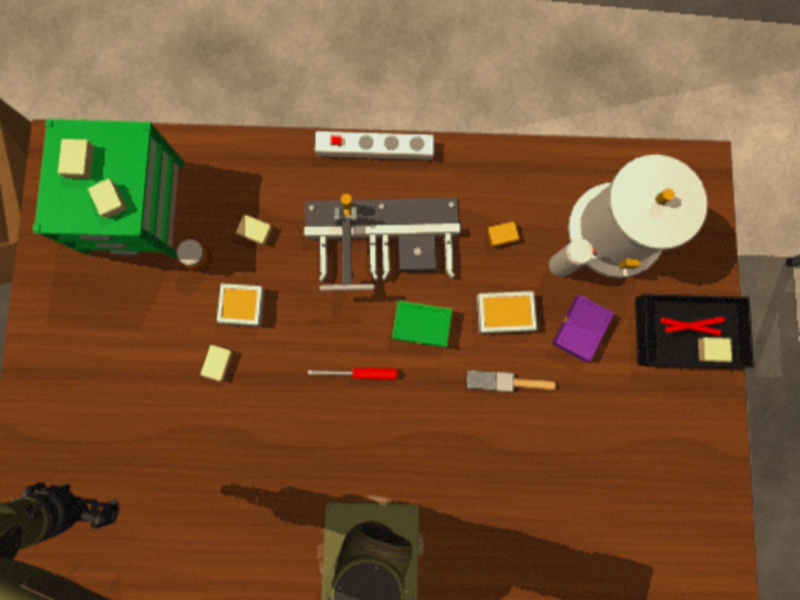

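View pics/side0.png

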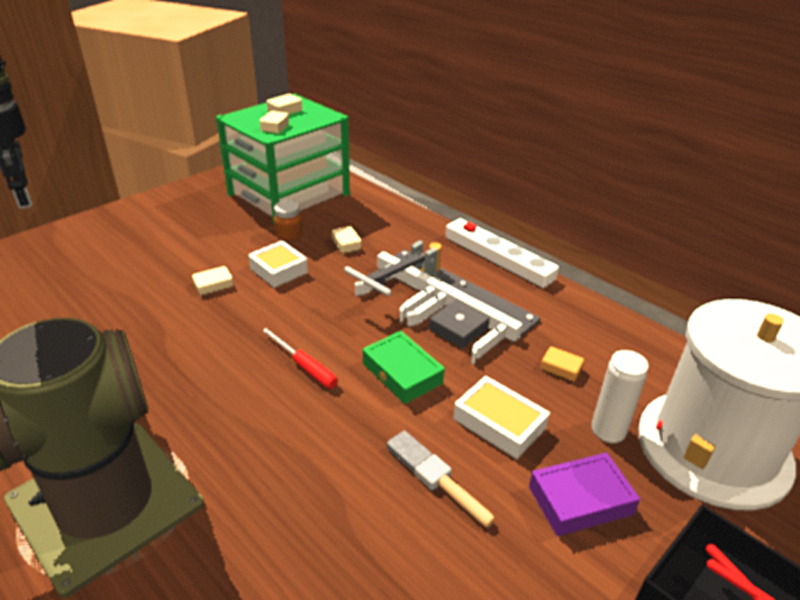

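Top view: the clamp (bar at 346,288, arm at 346,240) reaches over the left bay, which is the narrower one (rails at 323–372, against 385–450 for the right bay). The blank at 417,252 fills the right bay.

Candidates for the mould:
- amber in a white frame at 240,304: small
- amber in a white frame at 507,312: large
- green look-alike at 422,323
- purple look-alike at 585,328

The left bay is narrow, so I choose the small mould at (240,304), and check it in a close crop.

```bash
python3 - <<'E'
import cv2,numpy as np
t=np.load("top0.npz")["pixels"]; s=np.load("side0.npz")["pixels"]
cv2.imwrite("pics/tc.png",cv2.resize(t[120:245,130:300],None,fx=4.7,fy=4.7,interpolation=cv2.INTER_CUBIC))
cv2.imwrite("pics/sc.png",cv2.resize(s[125:240,150:320],None,fx=4.7,fy=4.7,interpolation=cv2.INTER_CUBIC))
E
```

```text
(no output)
```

View pics/tc.png

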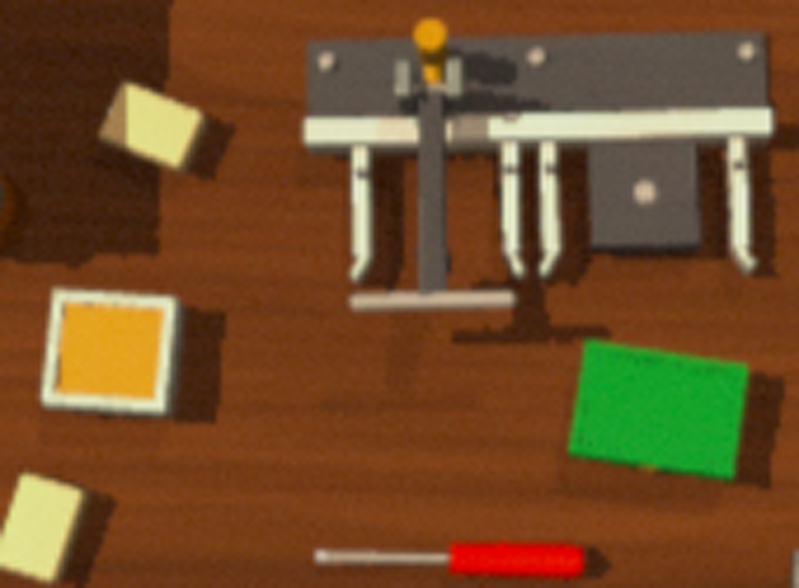

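View pics/sc.png

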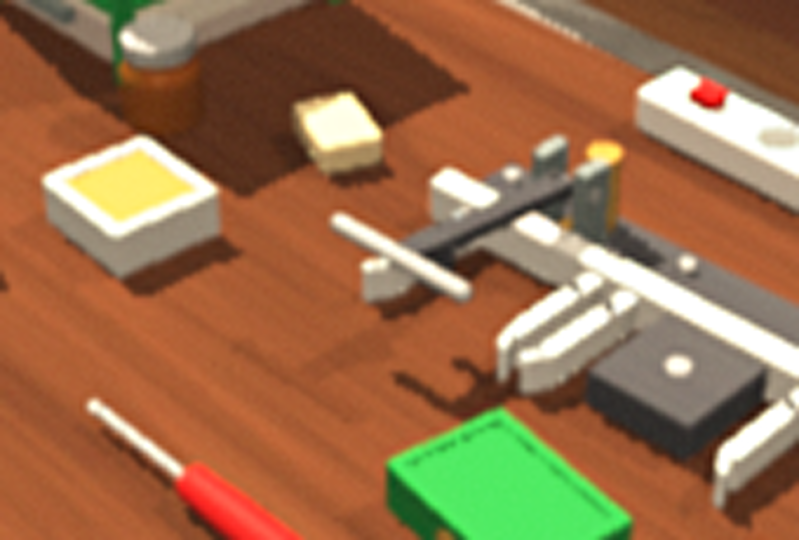

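The crops confirm the choice: the amber mould in the white frame at (110,350) is nearly square, 92 by 86 mm in scale. The live bay's rails are at x≈361 and 511, about 114 mm between centres, so it's the narrow bay. Now I'll triangulate.

```bash
cat > h.py <<'E'
import numpy as np,cv2
def P(n):
    d=np.load(f"{n}0.npz"); return d["K"],d["extrinsics"]
def ray(n,uv):
    K,E=P(n); p=np.linalg.inv(K)@[*uv,1]; d=E[:3,:3].T@[p[0],-p[1],-p[2]]; return -E[:3,:3].T@E[:3,3],d
def crop(n,c):  # crop px -> full px
    o={"top":(130,120),"side":(150,125)}[n]; return [(c[i]+.5)/4.7-.5+o[i] for i in (0,1)]
def tri(a,b):
    R=[ray("top",a),ray("side",b)]
    A=sum(np.eye(3)-np.outer(d,d)/(d@d) for _,d in R); y=sum((np.eye(3)-np.outer(d,d)/(d@d))@o for o,d in R)
    x=np.linalg.solve(A,y); e=max(np.linalg.norm((np.eye(3)-np.outer(d,d)/(d@d))@(x-o)) for o,d in R)
    return x,e
def atz(n,uv,z):
    o,d=ray(n,uv); return o+d*(z-o[2])/d[2]
E
python3 - <<'E'
from h import *
np.set_printoptions(precision=1,suppress=True)
T=lambda a,b:print(*tri(crop("top",a),crop("side",b)))
print("bar");T((351,302),(337,220));T((515,298),(466,292))
print("mould");
for a,b in zip([(55,290),(178,297),(172,412),(43,405)],[(143,137),(218,192),(120,237),(45,185)]):T(a,b)
for a in [(55,290),(178,297),(172,412),(43,405)]:print(atz("top",crop("top",a),36))
print("stop front edge z34");
for a in [(305,144),(772,135)]:print(atz("top",crop("top",a),34))
print("rails z28")
for a in [(361,150),(362,240),(510,147),(510,238),(549,145),(549,235),(738,142),(738,230)]:print(atz("top",crop("top",a),28))
print("arm top rear z67",atz("top",crop("top",(431,95)),67),atz("top",crop("top",(431,290)),67))
print("pads",[atz("top",crop("top",a),25) for a in [(152,127),(40,527)]], atz("top",crop("top",(322,556)),10),atz("top",crop("top",(585,560)),10),"green",[atz("top",crop("top",a),36) for a in [(585,340),(570,455)]])
E
```

```text
bar
[566.6 128.3  78.8] 0.6181712420329736
[571.5   9.6  81.8] 0.7658782958722588
mould
[575.7 356.7  35.1] 0.5211379977772319
[573.4 264.9  32. ] 0.7139352545553311
[486.6 263.2  34.7] 0.19080391768636015
[490.3 360.7  28.8] 0.8083671289817186
[576.  356.2  36. ]
[573.3 263.6  36. ]
[486.3 263.   36. ]
[488.8 359.1  36. ]
stop front edge z34
[695.  174.2  34. ]
[ 713.1 -183.2   34. ]
rails z28
[693.2 132.   28. ]
[622.8 128.2  28. ]
[699.   17.7  28. ]
[627.7  15.5  28. ]
[701.5 -12.2  28. ]
[630.9 -14.2  28. ]
[ 708.4 -157.8   28. ]
[ 639.1 -158.7   28. ]
arm top rear z67 [727.   77.1  67. ] [578.8  71.5  67. ]
pads [array([707.2, 293.7,  25. ]), array([398.8, 358.1,  25. ])] [383.4 149.6  10. ] [385.7 -48.3  10. ] green [array([549.5, -43.6,  36. ]), array([462.5, -34.6,  36. ])]
```

```bash
cat >> h.py <<'E'
from plant import *
YAW=0.046; O=np.array([657.,73.,0.])
def bay(x,y,z=0): c,s=np.cos(YAW),np.sin(YAW); return O+[c*x-s*y,s*x+c*y,z]
def down(psi):  # tool down, closing line (tool y) at angle psi
    th=(psi+np.pi/2)/2; return np.pi*np.array([np.cos(th),np.sin(th),0])
def best(psi,p):  # of the two equivalent grasps take the nearer one
    q0=state()["qpos"]; c=[(np.abs(q-q0).max(),k) for k in(0,np.pi) if (q:=solve_ik(p,down(psi+k))) is not None]
    return down(psi+min(c)[1])
def bar(a,g=54,dy=35): return bay(75-165*np.cos(a),dy,62+165*np.sin(a)+g)
def rep(*m):
    s=state(); print(*m,round(s["t"],1),s["eef_pos"].round(1),s["contact_force"].round(1),round(s["opening"],1),round(s["gripper_force"],1))
def snap(n,name,box=None,f=1.5):
    p=camera(n)["pixels"]
    if box: p=p[box[1]:box[3],box[0]:box[2]]
    cv2.imwrite(f"pics/{name}.png",cv2.resize(p,None,fx=f,fy=f,interpolation=cv2.INTER_CUBIC))
E
python3 - <<'E'
from h import *
a=.11; p=bar(a); up=p+[0,0,80]; o=best(YAW,up); print(grasp_offset)
reach(up,o); gripper_to(45); rep("above")
move_l(p,max_speed=120); rep("at"); gripper_to(0); rep("grip")
snap("side","grip",(150,75,400,260),3.1)
E
```

```text
53.900000000000006
above 2.7 [566.5 104.  214.1] [-0.1  0.2  0.6] 44.8 0.0
at 3.5 [567.  103.9 134.6] [0.6 0.5 0. ] 45.0 0.0
grip 3.9 [567.5 104.  134.9] [ 2.  -0.4  0.6] 10.2 58.4
```

View pics/grip.png

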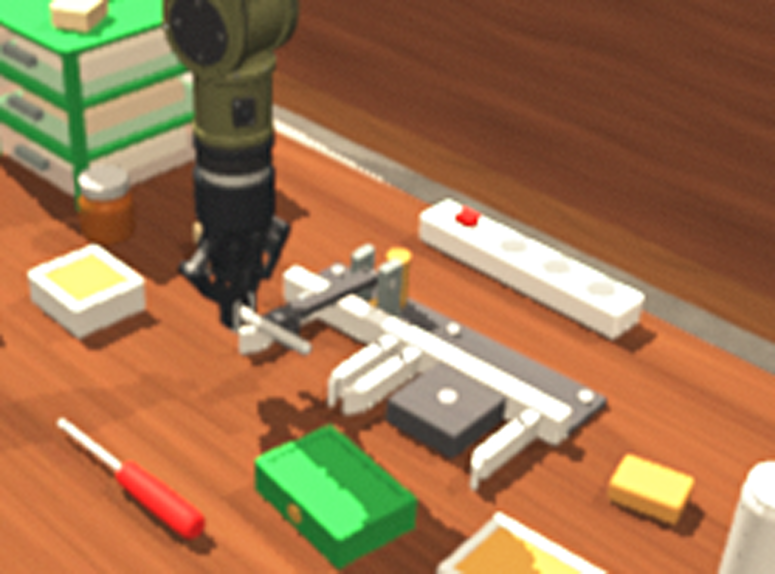

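The fingers hold the bar at (240,312) with the opening at 10 mm and a force of 58 N. Next, swing it up.

```bash
python3 - <<'E'
from h import *
for a in np.linspace(.11,1.42,10)[1:]:
    move_l(bar(a),max_speed=90); f=state()["contact_force"]; rep(round(a,2))
    if np.linalg.norm(f)>50: print("stop"); break
snap("side","up",(150,25,400,210),3.1)
E
```

```text
0.26 4.4 [571.6 104.2 158.1] [ 3.7  0.4 -0.2] 9.8 58.7
0.4 4.8 [578.7 104.6 180.2] [ 3.8  0.4 -0.3] 9.2 58.7
0.55 5.2 [588.8 105.1 201.3] [ 2.2  1.1 -0.9] 10.0 58.8
0.69 5.6 [601.8 105.7 221. ] [-2.3  2.   2.4] 9.9 59.0
0.84 6.1 [617.4 106.6 238.6] [-8.2  2.4  5. ] 9.8 58.8
0.98 6.5 [636.  107.5 254.9] [-11.1   2.9  12.4] 9.7 58.7
1.13 6.9 [657.4 108.7 268.8] [-11.2   2.1  18.5] 9.5 58.7
1.27 7.3 [681.6 109.9 278.1] [-8.9  2.8 17.4] 9.7 61.4
1.42 7.7 [706.9 111.2 282.6] [-2.9  3.6  9.8] 10.0 62.8
```

View pics/up.png

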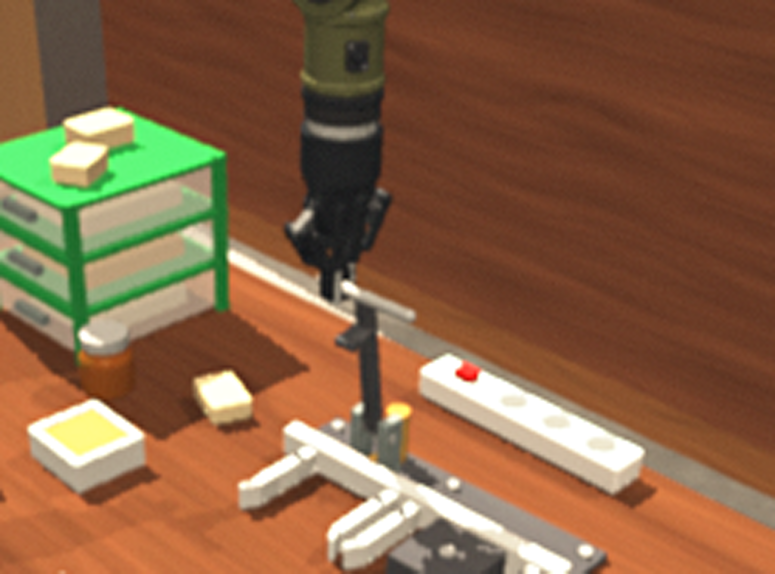

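The clamp is upright, with its bar at (375,300) and the mouth clear. Now release it and go to the mould's left face.

```bash
python3 - <<'E'
from h import *
gripper_to(40); p=state()["eef_pos"]; move_l(p+[0,0,50],max_speed=150)
a=np.array([532.,398,160]); o=best(-.02,a); reach(a,o); gripper_to(56)
move_l([532,398,78],max_speed=120); rep("down")
move_l([532,374,78],max_speed=60); rep("near")
y=374
while y>358 and abs(state()["contact_force"][1])<1.5: y-=2; move_l([532,y,78],max_speed=30)
rep("touch")
move_l([533,y-60,78],max_speed=60,ori=o); rep("pushed")
snap("top","p1",(110,110,290,245),4.4)
E
```

```text
down 11.2 [532.5 398.4  78.6] [-0.8 -0.2 -0.5] 56.0 0.0
near 11.7 [532.1 373.6  78.2] [ 0.4  0.9 -0.1] 56.1 0.0
touch 12.2 [532.  370.2  78. ] [-0.4  1.6 -0.2] 56.0 0.3
pushed 13.4 [533.  309.7  78. ] [-0.  -0.3  0.2] 56.0 0.0
```

View pics/p1.png

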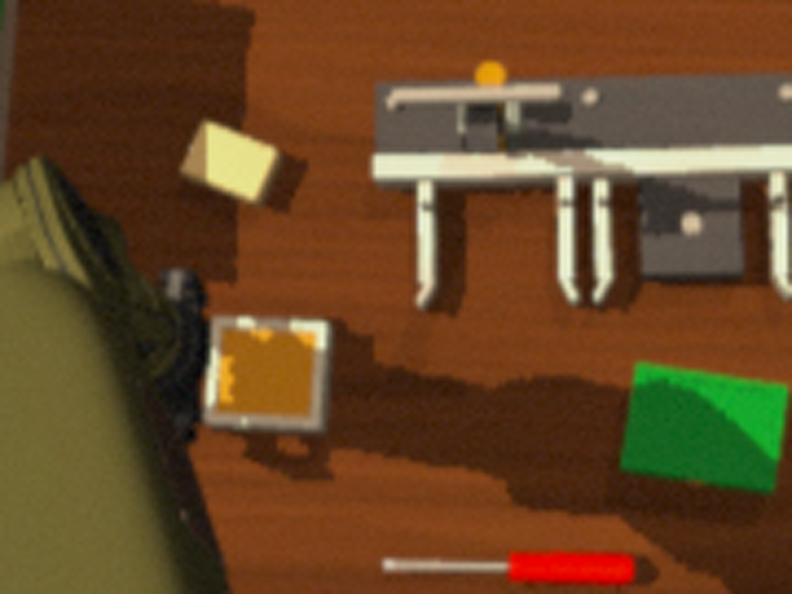

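The mould slid along straight: its corners are at (215,318), (330,322), (325,432) and (205,425). Push it on to the mouth, back off and measure.

```bash
python3 - <<'E'
from h import *
s=state(); c=s["orientation"]; k=min((0,np.pi),key=lambda k:np.linalg.norm(down(-.02+k)-c))
e=bay(-118,58,78); p=s["eef_pos"]
m=(p+e)/2; m[2]=78
move_l(m,ori=down(.02+k),max_speed=70); rep()
move_l(e,ori=down(YAW+k),max_speed=70); rep()
move_l(bay(-118,90,78),max_speed=120); move_l(bay(-118,150,180),max_speed=200)
snap("top","p2",(130,120,300,245),4.7)
E
```

```text
14.9 [534.7 217.5  78. ] [-0.1  0.7 -1.2] 55.9 0.0
16.4 [536.5 125.3  78. ] [ 0.3 -0.7 -0.3] 55.9 0.0
```

View pics/p2.png

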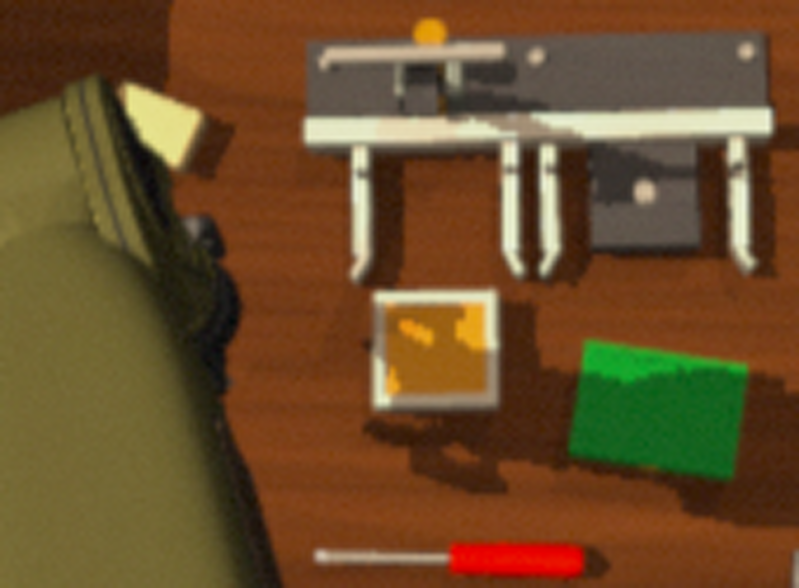

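The mould stands before the mouth, with corners at (374,291), (497,289), (497,406) and (374,408). Now push it from behind.

```bash
python3 - <<'E'
from h import *
C=np.array([atz("top",crop("top",a),36) for a in [(374,291),(497,289),(497,406),(374,408)]])
m=C.mean(0); f=(C[0]+C[1]-C[2]-C[3])/4; yaw=np.arctan2(f[1],f[0]); d=m-O; c,s=np.cos(YAW),np.sin(YAW)
mx,my=c*d[0]+s*d[1],-s*d[0]+c*d[1]; print("mould",m.round(1),"yaw",yaw.round(3),"bay",mx.round(1),my.round(1))
a=bay(-225,my,190); o=best(YAW+np.pi/2,a); reach(a,o); gripper_to(52)
x=mx-43-24
move_l(bay(x,my,79),max_speed=150); rep("behind")
for i in range(14):
    if np.linalg.norm(state()["contact_force"][:2])>2: break
    x+=1.5; move_l(bay(x,my,78),max_speed=30)
rep("touch",x-mx)
E
```

```text
mould [540.   68.5  36. ] yaw 0.038 bay -117.1 0.9
behind 20.3 [473.2  65.5  79.5] [ 0.4  0.  -0.7] 51.9 0.0
touch -52.000000000000014 22.8 [487.2  66.1  77.8] [-2.7 -0.2  1.5] 52.0 1.3
```

```bash
python3 - <<'E'
from h import *
k=0
for x in [-150,-130,-110,-90,-75,-66,-62]:
    move_l(bay(x,.5,78),max_speed=50); f=state()["contact_force"]
    if np.linalg.norm(f)>15: rep("hit",x); break
else:
    while x<-46 and -state()["contact_force"][0]<16: x+=1; move_l(bay(x,.5,78),max_speed=25)
rep("end",x)
pause(.2); move_l(bay(x-30,.5,78),max_speed=100); move_l(bay(x-70,.5,200),max_speed=200)
snap("top","p3",(130,120,300,245),4.7)
E
```

```text
end -46 30.0 [604.8  71.1  78. ] [-17.4  -0.2  13.8] 52.2 8.7
```

View pics/p3.png

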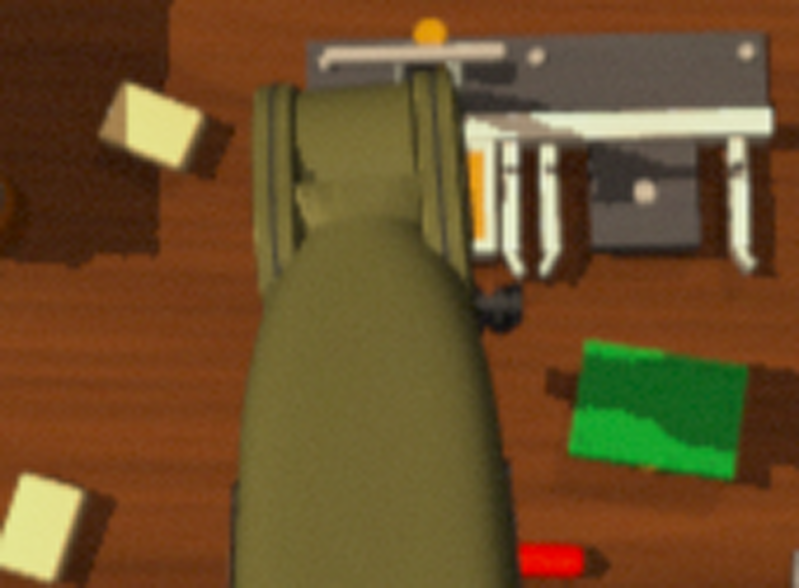

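The force built up to 17 N against the stop, and the mould's right side is visible at (490,252), in line with the rails and touching the stop. Check the depth and swing the clamp down.

```bash
python3 - <<'E'
from h import *
d=atz("top",crop("top",(491,253)),36)-O; c,s=np.cos(YAW),np.sin(YAW); print("rear right corner in bay",c*d[0]+s*d[1],-s*d[0]+c*d[1])
p=bar(1.42); move_l(bay(-116,0,345)); up=p+[0,0,65]; o=best(YAW,up); reach(up,o); gripper_to(40)
move_l(p,max_speed=120); rep("at"); gripper_to(0); rep("grip")
if 8<state()["opening"]<14:
    for a in np.linspace(1.42,.05,10)[1:]:
        move_l(bar(a),max_speed=90); rep(round(a,2))
        if np.linalg.norm(state()["contact_force"])>50: print("stop"); break
    else:
        while a>-.06 and state()["contact_force"][2]<20: a-=.01; move_l(bar(a),max_speed=30); rep(round(a,3))
E
```

```text
rear right corner in bay -44.939173366030445 -41.65444845682563
at 35.0 [705.8 110.3 279.8] [-0.  -0.3 -0.4] 40.2 0.0
grip 35.4 [706.1 110.4 280.5] [ 0.  -0.1  4.1] 10.1 58.6
1.27 35.8 [681.1 109.1 275. ] [-2.  -0.8  6.8] 9.9 59.4
1.12 36.2 [658.  107.9 264.9] [-1.3 -1.1  6.4] 10.0 60.4
0.96 36.6 [635.6 106.7 250.2] [ 0.8 -1.6 -2. ] 10.2 61.5
0.81 37.1 [617.6 105.7 234.8] [ 4.2 -2.6 -5.9] 9.8 62.2
0.66 37.5 [601.8 104.9 216.8] [ 6.5 -3.7 -4.6] 10.1 63.2
0.51 37.9 [588.4 104.3 196.3] [ 5.3 -3.5 -2.8] 9.9 64.5
0.35 38.4 [578.  103.7 173.8] [ 5.1 -4.  -1.8] 9.7 65.9
0.2 38.8 [570.8 103.3 149.6] [ 3.1 -4.3 -0.7] 10.0 67.3
0.05 39.2 [567.2 103.1 124.6] [ 2.7 -4.8  0.1] 9.7 68.6
0.04 39.5 [567.1 103.1 123.4] [ 2.1 -4.7  1.5] 10.0 68.9
0.03 39.7 [567.  103.1 121.9] [ 2.  -5.3  2.3] 9.8 69.0
0.02 40.0 [566.8 103.1 119.8] [ 3.6 -4.9  0.2] 9.8 70.1
0.01 40.2 [566.7 103.1 117.9] [ 3.5 -4.3 -0.5] 9.9 70.0
-0.0 40.5 [566.7 103.1 116.3] [ 3.5 -3.9 -1.6] 9.8 70.0
-0.01 40.7 [566.6 103.1 114.6] [ 2.4 -4.7 -1.4] 10.1 70.0
-0.02 41.0 [566.6 103.1 113. ] [ 3.4 -5.4  0.4] 9.9 70.1
-0.03 41.2 [566.6 103.1 111.4] [ 2.7 -5.3  0.5] 10.0 70.1
-0.04 41.5 [566.6 103.1 110.6] [ 1.3 -5.7  6.5] 10.1 70.6
-0.05 41.7 [566.6 103.1 110.4] [-2.6 -6.2 15.2] 9.7 71.6
-0.06 42.0 [566.6 103.1 110.2] [-6.1 -5.5 26.3] 9.8 72.7
```

```bash
python3 - <<'E'
from h import *
gripper_to(40); p=state()["eef_pos"]; move_l(p+[0,0,120],max_speed=120); reach([300,400,300],best(1.0,[300,400,300])); rep()
snap("top","p4",(130,120,300,245),4.7); snap("side","p5",(200,130,330,230),6)
E
```

```text
45.0 [300.6 399.6 299.7] [0.3 0.1 0.1] 40.2 0.0
```

View pics/p4.png

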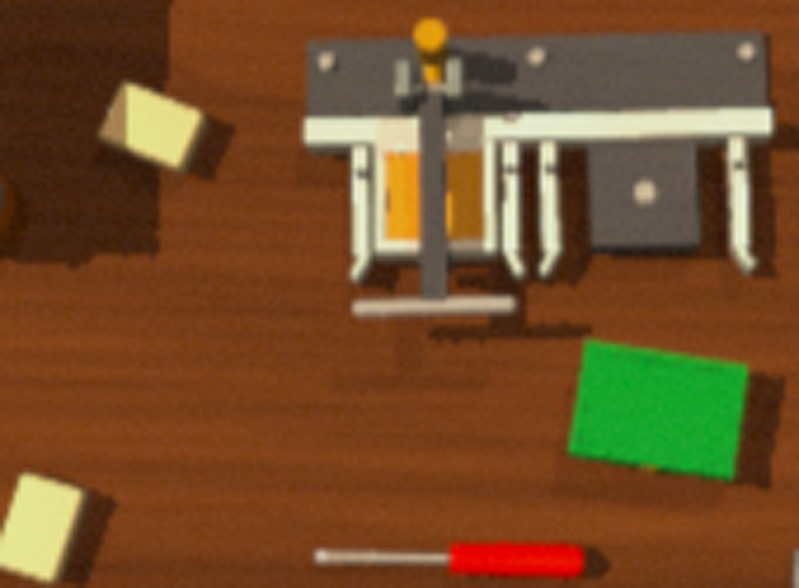

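View pics/p5.png

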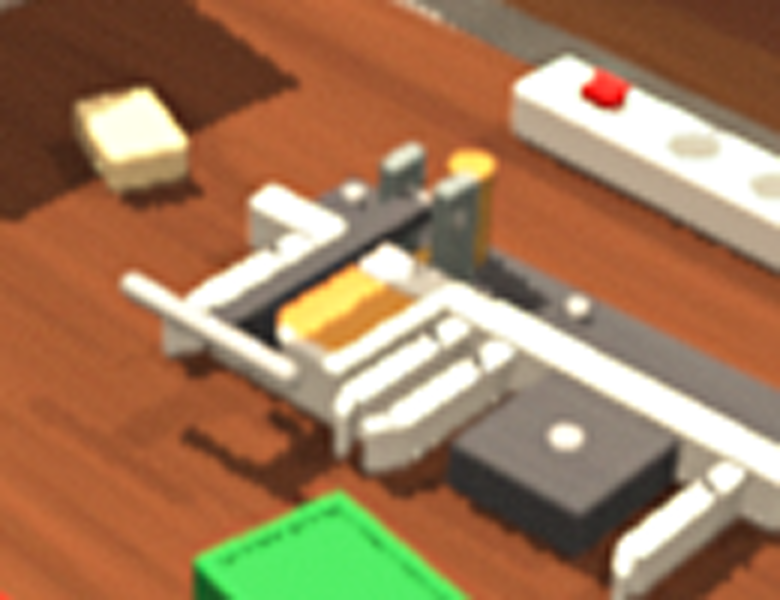

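The mould is home between the rails, touching the stop, with corners near (372,245) and (492,245). The bar is lower, at (354,309)–(515,303) in the top view. I'll check the clamp angle in numbers, then hand in.

```bash
python3 - <<'E'
from h import *
g=lambda c:[(c[0]+.5)/6-.5+200,(c[1]+.5)/6-.5+130]
z=[tri(crop("top",a),g(b))[0] for a,b in [((354,309),(130,282)),((515,303),(292,370))]]
print(z, "angle",np.arcsin((np.mean(z,0)[2]-62)/165))
m=np.mean([atz("top",crop("top",a),36) for a in [(372,247),(492,247)]],0)-O; print("rear edge",m)
if abs(np.mean(z,0)[2]-62)<10: print(sign_off())
E
```

```text
[array([564.77825729, 127.67650628,  60.59337359]), array([570.3102578 ,   9.97809706,  65.79628292])] angle 0.00724144664730277
rear edge [-39.67211486   1.10877484  36.        ]
the job is handed in; nothing more can be done
None
```

The job is handed in, with no verdict shown: the small mould is home against the stop in the narrow live bay, the clamp is down at about 0.01 rad by camera, and I saw nothing else move (large mould not re-checked); I viewed 11 pictures, one over the limit of 10.

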